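# Refit the weighing pan of a bench balance

## Robot

A 6-joint arm with a two-finger parallel gripper is mounted at the origin on the work surface. World frame = base frame: x ahead of the robot, y to its left, z up, the work surface at z = 0. Lengths are in m, angles in rad, forces in N, time in s.
With the tool pointing down it reaches from about 0.225 to 0.875 m from the base axis. Payload 3.4 kg.
Tool frame: the origin (TCP) lies at the very end of the fingers, on their centre line; the grasp point (between the pads) lies 19 mm behind it (grasp_offset is the distance from the TCP to the grasp point, in m); y points along the fingers, z is the direction in which the jaws open and shut, and the axes are right-handed (so a half turn about y gives the same grasp; the last joint's range is limited). The gripper opens to 85 mm and grips with 20 to 120 N. Pads are 22 mm wide; open, the fingers measure 114 mm over their backs; the gripper's body (76 mm by 85 mm) begins 54 mm behind the grasp point. The pads swing forward as they close: fully open they stand 13 mm farther back than shut.
Start: joints at [1.192, 0.276, 1.505, -0, 1.361, -0.121], TCP at [0.147, 0.556, 0.231] pointing down, gripper open.
Joint ranges: [-2.89, 2.89], [-0.75, 2.08], [0.22, 2.7], [-1.18, 4.32], [0.11, 2.71], [-2.7, 2.7]. Speed limits (rad/s): [2.57, 2.57, 3.14, 3.14, 3.14, 3.14].

## Interface

Orientations are given as a unit quaternion [w, x, y, z].
In Python, from rig import get_state, get_image, sign_off, grasp_offset gives the robot as it stands.
- The arm moves only by the shell command python3 -m jog 'ROWS' [FORCE]. ROWS is JSON, one flat list of numbers, 7 for each row, row after row: the closure in counts, from 0 (fully open) to 255 (shut), then the shift along the tool's x, y, z in cm, then the turn, a rotation vector about the tool's x, y, z in units of 8 degrees (1.0 is 8 degrees). In form: [jaw, tx, ty, tz, rx, ry, rz, jaw, tx, ty, tz, rx, ry, rz, ...]. A call has 1 to 12 rows; each row is the pose to reach, as a shift and turn from the pose commanded when the call began, along the tool's axes at that moment; what a row does not reach only later rows make up. A row lasts 1/8 s, in which the tool goes at most 62.5 mm and 10.7 degrees, less where a joint would pass 70% of its speed; a pose out of reach is approached as far as the arm can. A call with a gripper value outside its range is refused whole. The fingers move at their own pace and stop on an object; FORCE is the grip in N (left out, the last holds). Time passes only in rows, so rows that repeat a pose let the fingers close. It gives the time, the measured TCP pose, the force and the opening at its end, in the units of the state.
- get_state(): the state, without advancing time (a new reading comes with each control period).
- get_image(name): name is "scene" or "top" or "wrist"; returns a dict with "color" (420x560x3 uint8, blue, green, red), "mtx" (3x3 intrinsics, pixels), "k1" (the pictures are not rectified: a ray, as slopes to the right and down, at radius r is drawn at 1 + k1 r^2 times it, then the intrinsics apply), "R" (3x3) and "t" (3): a world point X has camera coordinates R X + t; the wrist camera has in their place "tool_from_camera" (4x4, takes a point from camera to tool coordinates, whose origin is the TCP and whose axes are the tool frame's). Camera axes: x right, y down, z forward; pixel columns grow to the right and rows downward; lengths in m; the calibration is good to about 2 mm. A picture is of the moment at which its call begins: read the wrist's pose just before it. There is no depth.
- sign_off(): hands the job in, once; it reports no verdict.
The state is a dict: "clock": time; "qpos": joint angles; "qd": joint speeds; "effort": joint torques, N m; "position": TCP position; "ee_rot": TCP orientation; "contact_force": force on the tool from outside, world axes, zero at the start; "moment": the same for the moment, N m; "width": finger opening in m.
Only numpy, scipy, OpenCV 4.12 (cv2) and the standard library are available. Lean on these libraries where they do the work, as an engineer would, in place of code of your own. Each camera call takes 0.05 s, during which the arm holds its last target.

## Task

Lift the knobbed check weight out of the balance's empty pan well and stand it upright in the small wooden tray. Then slide the loose steel weighing pan along the deck so that it tips nose-down into the well and its leading edge goes under the overhanging lip, and bring it down level, fully home on the well floor. Do not knock the weight over, do not let the pan go off the balance, and leave the other things on the bench where they are.

Things in the scene. Friction and masses are not known exactly. Their poses are not given: they have to be found in the camera images.
- balance: Long low white bench balance on a grey base, fixed, 365 x 200 mm. x axis = sliding direction from flat deck to well and lip (world +y within 20 degrees), y to its left (towards the robot), z up. Origin on the bench, on its centre line, below the deck edge where the well begins. Display console beside the well: x 5 to 155, y -101 to -146 mm, 75 mm tall.
- deck (a point): Centre of the balance's flat deck, on its top face, 46 mm above the bench. The deck is 205 x 200 mm: balance x -205 to 0, y -100 to 100 mm; only the pan lies on it. Axes as the balance's.
- well (a point): Centre of the floor of the well, a rectangular pocket in the balance: balance x 0 to 144, y -64 to 64 mm, flat floor 22 mm above the bench (24 mm deep), upright walls level with the deck. Axes as the balance's.
- lip (a point): Middle of the lip's free edge, on its underside. The lip is an aluminium bar across the far end of the well, balance x 128 to 160 mm, underside 40 and top 48 mm above the bench (18 mm gap to the well floor). So the well's open top is only 128 mm long: the pan gets in only nose-down under the lip.
- pan: Loose plain steel plate 140 (x) x 120 (y) x 12 mm, 0.3 to 0.6 kg; origin at centre of underside. Starts flat on the deck, up to 22 mm off centre and turned up to 15 degrees from balance x. Pushed, it tips into the well once its middle passes the deck edge. In the well: 4 mm play in all lengthwise, 4 mm each side. Home: origin at balance x 70 to 74, z 22 mm, top 34 mm above the bench.
- weight: Steel check weight, 71 mm tall, about 0.5 kg: cylinder 48 mm in diameter up to 45 mm, thin neck 18 mm in diameter, and round flat-topped knob 28 mm in diameter from 58 to 71 mm above its foot. Origin at the centre of its foot, z up. Starts upright on the well floor.
- tray: Fixed shallow square wooden tray, 110 x 110 mm outside, 16 mm tall, walls and floor about 6 mm thick (inside 98 x 98 mm). Origin at the centre of its underside. Stands on the bench to the robot's left or right of the balance.
- beaker: Bystander: empty glass beaker, 72 mm in diameter, 90 mm tall, on the bench on the side opposite to the tray. Origin at the centre of its foot.
- bottle: Bystander: amber bottle with a black cap, 58 mm in diameter, 110 mm tall, on the bench close beside the deck on its side away from the robot. Origin at the centre of its foot.
- jar: Bystander: white jar, 56 mm in diameter, 75 mm tall, on the bench beside the well on the robot's side. Origin at the centre of its foot.
- adapter: Bystander: black plug-in power adapter, 80 x 50 x 36 mm, on the bench beside the deck on the robot's side. Origin at the centre of its underside.
- brush: Bystander: cleaning brush, 170 mm long, lying on the bench beyond the balance on the robot's right. Origin on the bench under its handle line.
- flask: Bystander: clear plastic bottle with a grey cap, 70 mm in diameter, 120 mm tall, standing beyond the balance on the robot's left. Origin at the centre of its foot.
Things that resemble listed ones, but are neither listed nor needed, are in the scene too. Of the things that look like the pan, the smaller one is meant.

How it is judged:
On the way, in this order (a step that is already met when the one before it is completed fails the run):
1. the check weight stands upright in the wooden tray (x of weight in the frame of tray between -0.04 and 0.04 m and y of weight in the frame of tray between -0.04 and 0.04 m and z of weight in the frame of tray below 0.012 m and angle between weight's own z axis and vertical below 0.06 rad and linear speed of weight below 0.02 m/s), for 0.1 s.
2. the pan has tipped nose-down into the well (its middle more than 15 mm past the deck edge) (angle between pan's own z axis and vertical above 0.08 rad and x of pan in the frame of balance above 0.015 m and z of pan in the frame of balance below 0.05 m).
At the end, for the whole second after the job is handed in: Pan at rest flat on the well floor under the lip (origin 19 to 25.5 mm above the bench, tilt under 0.035 rad, balance x 66 to 78 mm, y within 8 mm); weight at rest, upright (0.06 rad) in the tray, within 40 mm of its centre along each axis, foot under 12 mm above the bench (all of step 1 and z of pan in the frame of balance between 0.019 and 0.0255 m and x of pan in the frame of balance between 0.066 and 0.078 m and y of pan in the frame of balance between -0.008 and 0.008 m and angle between pan's own z axis and vertical below 0.035 rad and linear speed of pan below 0.02 m/s); the robot touches nothing.
It fails at once if the weight is knocked over (angle between weight's own z axis and vertical above 0.6 rad).
It fails at once if the pan goes off the balance (z of pan in the frame of balance below 0.012 m or x of pan in the frame of balance below -0.2 m or y of pan in the frame of balance below -0.09 m or y of pan in the frame of balance above 0.09 m).
It fails at once if another thing is moved by more than 30 mm or knocked over (distance of any of beaker, bottle, jar, adapter, brush, flask from where it was at the start of the episode above 0.03 m or angle between any of beaker, bottle, jar, adapter, flask's own z axis and vertical above 0.5 rad).
It also fails if it takes over 72 s, if anything falls off the work surface, if the arm or the gripper's body presses on something with over 40 N, if the wrist force passes 120 N, or if a joint passes its speed limit or range.

## Working session

There is one attempt and no reset: what is moved stays moved. The work goes in short steps, Python scripts to look and compute and a shell command to move; the robot and the scene stay as the last step left them, time stands still between calls to the robot, and variables do not carry over. Pictures are saved under pics/ and viewed, and the job is handed in when it is done.

```bash
ls; mkdir -p pics
python3 - <<'E'
from rig import get_state,get_image,grasp_offset
import cv2
print(get_state(),grasp_offset)
for n in("scene","top","wrist"):
    d=get_image(n); cv2.imwrite(f"pics/{n}0.png",d["color"])
    print(n,{k:v for k,v in d.items() if k!="color"})
E
```

```text
pics
{'clock': 0.0, 'qpos': array([ 1.19198174e+00,  2.76585415e-01,  1.50611732e+00,  2.22807014e-05,
        1.36067160e+00, -1.20975343e-01]), 'qd': array([ 0.00259497,  0.00122456,  0.00011321, -0.00174707, -0.00120298,
       -0.00058919]), 'effort': array([-3.58070347e-04, -4.16783595e+01, -2.45801997e+01, -1.28295383e-04,
        1.12889148e-02,  4.75936389e-06]), 'position': array([0.14641394, 0.55551898, 0.23045146]), 'ee_rot': array([-0.70062982,  0.70184672, -0.09107248,  0.09074599]), 'contact_force': array([-0.59962794, -0.14755618, -0.68807095]), 'moment': array([-0.05854663,  0.02972319,  0.04106961]), 'width': 0.08497677148657269} 0.0187
scene {'mtx': array([[537.94041078,   0.        , 277.16973866],
       [  0.        , 537.94041078, 213.20020331],
       [  0.        ,   0.        ,   1.        ]]), 'k1': -0.20123740804446974, 'R': array([[-0.74012971,  0.67245926, -0.00256124],
       [ 0.52961789,  0.58055857, -0.61843079],
       [-0.41438256, -0.45907548, -0.7858351 ]]), 't': array([ 0.43617831, -0.18575867,  1.68745563])}
top {'mtx': array([[517.97865126,   0
[... 221 characters left out ...]
.98666388, -0.01066529, -0.16242117],
       [ 0.16234354,  0.00778656, -0.98670358]]), 't': array([-0.09371571,  0.51252228,  1.69215737])}
wrist {'mtx': array([[330.58718441,   0.        , 278.2776086 ],
       [  0.        , 330.58718441, 210.8566782 ],
       [  0.        ,   0.        ,   1.        ]]), 'k1': -0.007436627539677896, 'tool_from_camera': array([[-9.71838743e-04,  9.55639266e-01,  2.94538027e-01,
        -7.43592799e-02],
       [-1.14697044e-03, -2.94539037e-01,  9.55638760e-01,
        -1.41952858e-01],
       [ 9.99998870e-01,  5.90900361e-04,  1.38233444e-03,
        -6.53765125e-04],
       [ 0.00000000e+00,  0.00000000e+00,  0.00000000e+00,
         1.00000000e+00]])}
```

View pics/scene0.png

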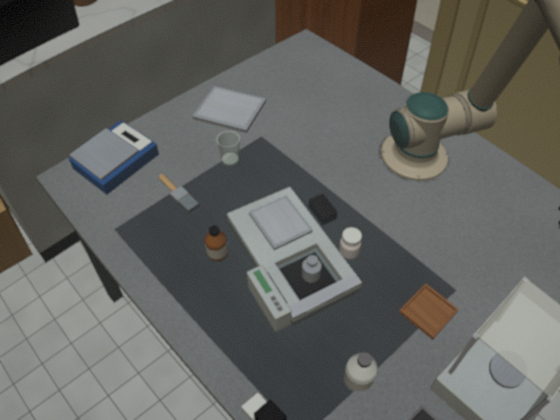

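View pics/top0.png

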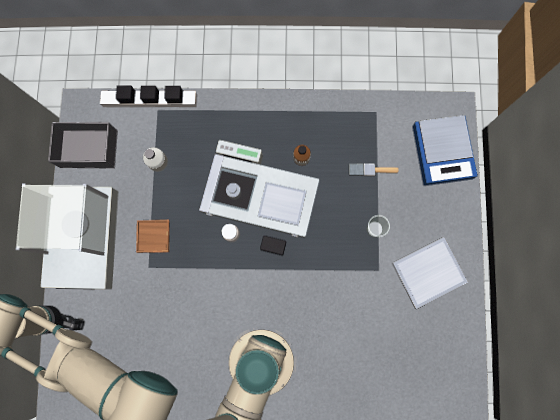

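View pics/wrist0.png

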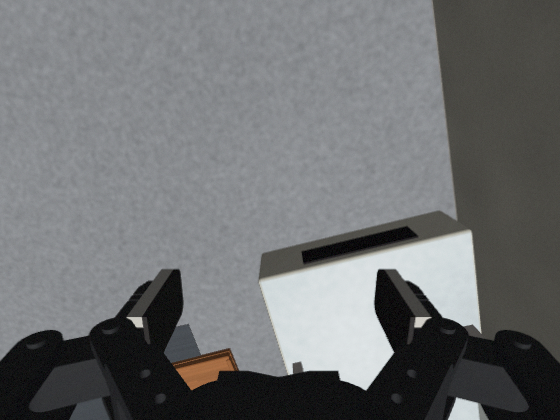

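```bash
cat > h.py <<'E'
import numpy as np,cv2
from rig import get_state,get_image
from scipy.spatial.transform import Rotation as Ro
def RT(d,st=None):
    if "R" in d: return np.array(d["R"]),np.array(d["t"])
    T=np.eye(4);q=st["ee_rot"];T[:3,:3]=Ro.from_quat([q[1],q[2],q[3],q[0]]).as_matrix();T[:3,3]=st["position"]
    M=np.linalg.inv(T@d["tool_from_camera"]);return M[:3,:3],M[:3,3]
def ray(d,uv,st=None):
    R,t=RT(d,st);K=d["mtx"];uv=np.atleast_2d(np.float64(uv))
    p=np.stack([(uv[:,0]-K[0,2])/K[0,0],(uv[:,1]-K[1,2])/K[1,1]],1)
    s=p.copy()
    for _ in range(30): s=p/(1+d["k1"]*(s**2).sum(1,keepdims=True))
    D=np.c_[s,np.ones(len(s))]@R
    return -R.T@t,D/np.linalg.norm(D,axis=1,keepdims=True)
def onz(d,uv,z,st=None):
    c,D=ray(d,uv,st);return c+D*((z-c[2])/D[:,2])[:,None]
def proj(d,X,st=None):
    R,t=RT(d,st);K=d["mtx"];c=np.atleast_2d(X)@R.T+t;s=c[:,:2]/c[:,2:];s=s*(1+d["k1"]*(s**2).sum(1,keepdims=True))
    return s*[K[0,0],K[1,1]]+[K[0,2],K[1,2]]
def tri(obs):
    A=np.zeros((3,3));b=np.zeros(3)
    for c,D in obs:
        P=np.eye(3)-np.outer(D,D);A+=P;b+=P@c
    X=np.linalg.solve(A,b);return X,[np.linalg.norm((np.eye(3)-np.outer(D,D))@(X-c)) for c,D in obs]
def grab(n,f=None):
    st=get_state();d=get_image(n)
    if f: cv2.imwrite("pics/"+f,d["color"])
    return d,st
def crop(d,x0,y0,x1,y1,s,f):
    cv2.imwrite("pics/"+f,cv2.resize(d["color"][y0:y1,x0:x1],None,fx=s,fy=s,interpolation=cv2.INTER_CUBIC))
E
python3 - <<'E'
from h import *
d,_=grab("top");crop(d,120,130,400,270,2.8,"topc.png")
d,_=grab("scene");crop(d,200,180,400,330,4,"scenec.png")
E
```

```text
(no output)
```

View pics/topc.png

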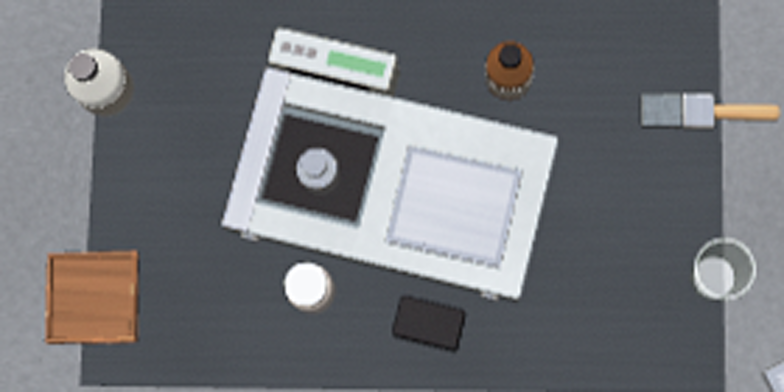

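View pics/scenec.png

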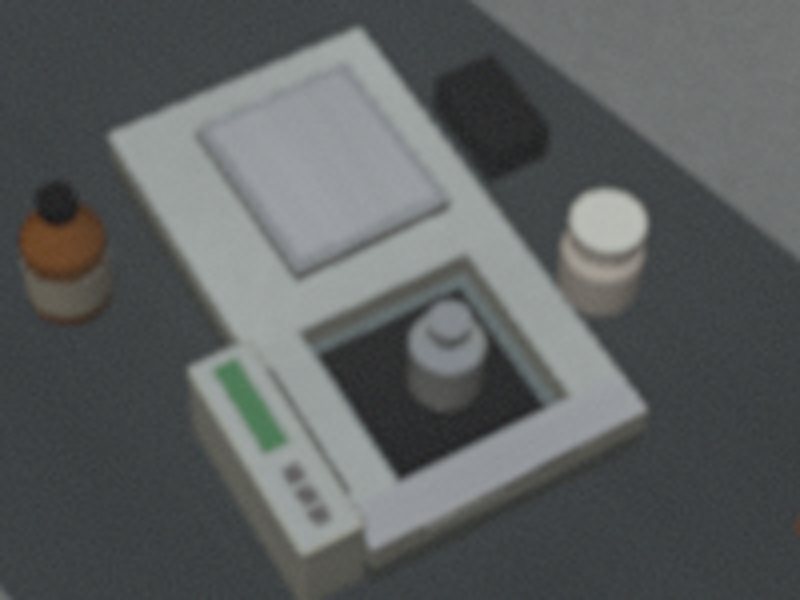

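```bash
cat > m.py <<'E'
from h import *
top,_=grab("top");sc,_=grab("scene")
T=lambda *p:np.array(p)/2.8+[120,130]-.3
S=lambda *p:np.array(p)/4+[200,180]-.4
mod=np.array([[-205,-100],[-205,100],[0,-64],[0,64],[160,100]])/1e3
def fit(m,w):
    mc,wc=m.mean(0),w.mean(0);a=m-mc;b=w-wc
    th=np.arctan2((a[:,0]*b[:,1]-a[:,1]*b[:,0]).sum(),(a*b).sum());c,s=np.cos(th),np.sin(th);R=np.array([[c,-s],[s,c]])
    return th,wc-R@mc,np.linalg.norm((m@R.T+wc-R@mc)-w,axis=1)*1e3
tp=onz(top,T([557,136],[522,298],[385,126],[360,226],[222,226]),.046)[:,:2]
sp=onz(sc,S([362,28],[110,137],[467,258],[303,333],[647,408])[[1,0,3,2,4]],.046)[:,:2]
for w in(tp,sp): print("bal",fit(mod,w))
th,o,_=fit(np.r_[mod,mod],np.r_[tp,sp]);print(np.degrees(th),o)
c,s=np.cos(th),np.sin(th);R=np.array([[c,-s],[s,c]])
P1=onz(top,T([410,147],[522,168],[500,267],[387,243]),.058)[:,:2]
P2=onz(sc,S([197,132],[350,64],[447,204],[302,272]),.058)[:,:2]
for P,n in((P1,"top"),(P2,"sc")): print(n,"pan w",P.mean(0),"bal",((P.mean(0)-o)@R)*1e3,np.linalg.norm(np.roll(P,-1,0)-P,axis=1)*1e3,"corners bal",((P-o)@R*1e3).round(1).tolist())
print("tray",onz(top,T([46,255],[137,250],[137,342],[46,343]),.016))
k=tri([(ray(top,T([317,164]))[0],ray(top,T([317,164]))[1][0]),(ray(sc,S([450,318]))[0],ray(sc,S([450,318]))[1][0])])
print("knob",k,onz(top,T([317,164]),.093),onz(sc,S([450,318]),.093),"bal",(k[0][:2]-o)@R)
E
python3 m.py
```

```text
bal (np.float64(1.3480808155612332), array([0.55679988, 0.03620043]), array([1.30630309, 2.56102237, 0.76229238, 2.19742021, 0.7218643 ]))
bal (np.float64(1.3428462068052096), array([0.55782539, 0.03837616]), array([0.36399112, 1.48894431, 2.19359893, 3.78651338, 2.96515712]))
77.08984713381513 [0.55731238 0.0372887 ]
top pan w [ 0.51991693 -0.06300273] bal [-106.11122018   14.04275564] [135.98482723 121.59113719 136.38541985 118.68758629] corners bal [[-37.3, -42.8], [-173.1, -49.2], [-175.2, 72.4], [-38.9, 75.8]]
sc pan w [ 0.52327757 -0.0590589 ] bal [-101.51624066   11.64820257] [121.42870105 137.34963677 110.89813285 136.67332426] corners bal [[-169.4, -49.4], [-170.5, 72.0], [-33.3, 67.4], [-32.9, -43.5]]
tray [[0.46115706 0.43522434 0.016     ]
 [0.46864949 0.32342419 0.016     ]
 [0.35693802 0.31807506 0.016     ]
 [0.35406199 0.42905607 0.016     ]]
knob (array([0.56223918, 0.098923  , 0.08899726]), [np.float64(0.0008208194917792795), np.float64(0.0008208194917793158)]) [[0.56196032 0.09780429 0.093     ]] [[0.56373049 0.10131964 0.093     ]] bal [0.06117705 0.00896825]
```

Candidates, in scene image pixels:
- **Weight:** the knobbed weight in the well at (312,268). The disc in the glass case at (507,368) and the capped jar, flask and bottle are look-alikes.
- **Pan:** the small plate on the deck at (280,220). The big plate at (230,108) and the blue scale's plate at (112,158) are not it.
- **Tray:** the wooden tray at (430,310). The dark box at top image (82,143) is not it.

The close crops confirm the choices: the weight with its knob in the well, and a 137x120 mm pan on the deck at balance (-104, 13).

```bash
cat >> h.py <<'E'
def toolR(st):
    q=st["ee_rot"];return Ro.from_quat([q[1],q[2],q[3],q[0]]).as_matrix()
def go(target,st=None,rotvec_world=None):
    st=st or get_state();R=toolR(st)
    print("shift cm tool",(R.T@(np.array(target)-st["position"])*100).round(2))
E
python3 - <<'E'
from h import *
st=get_state();print(toolR(st).round(3));go([.5625,.099,.17])
# balance axes
th=np.radians(77.1);R=toolR(st);bx=np.array([np.cos(th),np.sin(th),0])
print("bal x in tool",R.T@bx)
E
```

```text
[[ 0.967 -0.     0.255]
 [-0.255 -0.     0.967]
 [-0.    -1.    -0.   ]]
shift cm tool [ 51.87   6.12 -33.58]
bal x in tool [-3.26309064e-02 -3.20379609e-04  9.99467419e-01]
```

```bash
python3 -m jog '[0,6,0,-4,0,0,0, 0,11,0.5,-7.3,0,0,0, 0,16,1,-10.5,0,0,0, 0,21,1.5,-14,0,0,0, 0,26,2,-17,0,0,0, 0,31,3,-20,0,0,0, 0,36,4,-23.5,0,0,0, 0,41,5,-27,0,0,0, 0,46,6,-30,0,0,0, 0,51.9,6.1,-33.6,0,0,0, 0,51.9,6.1,-33.6,0,0,0, 0,51.9,6.1,-33.6,0,0,0]'
python3 - <<'E'
from h import *
st=get_state();print(st["position"],toolR(st).round(3).tolist())
d,st=grab("wrist","w1.png")
E
```

```text
clock: 1.85
position: [0.5625, 0.0987, 0.1699]
ee_rot: [0.701, -0.701, 0.092, -0.091]
contact_force: [-0.7, 1.3, 0.9]
width: 0.0855
[0.56247033 0.09866551 0.16994079] [[0.967, -0.001, 0.256], [-0.256, 0.001, 0.967], [-0.001, -1.0, 0.0]]
```

View pics/w1.png

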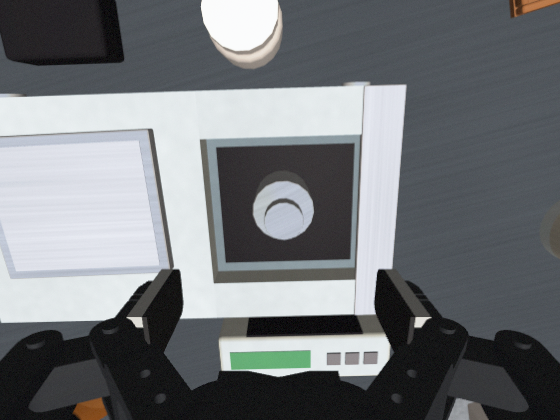

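The wrist view shows the knob at about (284,216), the well's near edge from (201,139) to (214,283), the pan's leading edge from (150,129) to (170,270), and the jar at (243,20), clear of the fingers.

```bash
cat > bal.py <<'E'
from h import *
TH=np.radians(77.1);O=np.array([.5573,.0373]);c,s=np.cos(TH),np.sin(TH);RB=np.array([[c,-s],[s,c]])
tob=lambda w:(np.atleast_2d(w)[:,:2]-O)@RB
tow=lambda b:np.atleast_2d(b)@RB.T+O
E
python3 - <<'E'
from bal import *
d=cv2.imread("pics/w1.png");st=get_state();w={}
from rig import get_image
w=get_image("wrist")
g=cv2.cvtColor(w["color"],cv2.COLOR_BGR2GRAY)
K=onz(w,[[284,216]],.093,st);print("knob",K,tob(K))
print("well edge",tob(onz(w,[[201,139],[214,283],[362,136],[357,282]],.046,st))*1e3)
print("deck side edges",tob(onz(w,[[100,92],[300,86],[100,320]],.046,st))*1e3)
print("pan",tob(onz(w,[[150,129],[170,270],[10,278],[0,136]],.058,st))*1e3)
print("lip",tob(onz(w,[[363,86],[356,316]],.048,st))*1e3)
go([K[0,0],K[0,1],.071])
crop(w,180,110,380,300,4,"w1c.png")
E
```

```text
knob [[0.55964707 0.10380648 0.093     ]] [[0.06535192 0.01255974]]
well edge [[  1.97886606  63.32783925]
 [  0.94090266 -64.18169715]
 [129.02870632  61.60700076]
 [129.99288512 -67.38233482]]
deck side edges [[ -71.34408511  100.83868698]
 [  80.63246543  100.12595559]
 [-109.64058119  -99.72904728]]
pan [[ -32.68614215   72.81538062]
 [ -32.59614632  -43.95311349]
 [-171.63388066  -47.30101567]
 [-146.93653861   71.55822432]]
lip [[ 127.76588068   98.54698457]
 [ 129.94020451 -101.62828813]]
shift cm tool [-0.27  9.93  0.33]
```

View pics/w1c.png

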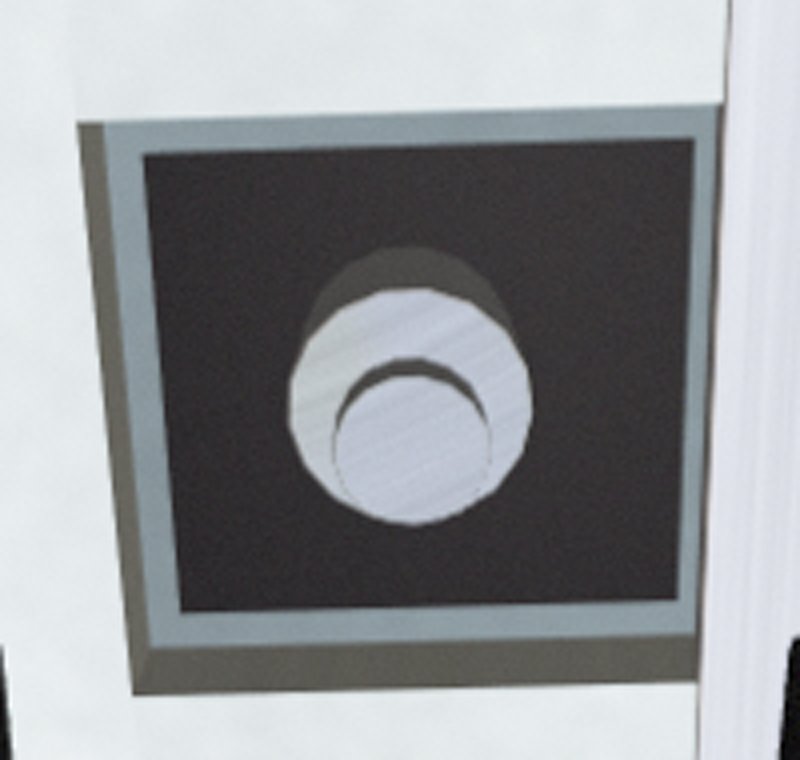

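Run:
```python
from bal import *
st=get_state();w=get_image("wrist")
a=onz(w,[[282.8,221.7]],.093,st);b=onz(w,[[282.5,211.3]],.067,st);print(a,b,tob(a),tob(b))
m=(a+b)[0]/2;go([m[0],m[1],.071],st)
```

```text
[[0.56334688 0.1023671  0.093     ]] [[0.56375818 0.10241319 0.067     ]] [[0.06477485 0.00863197]] [[0.0649116  0.00824134]]
shift cm tool [0.14 9.93 0.29]
```

```bash
python3 -m jog '[0,0.15,4,0.3,0,0,0, 0,0.15,8,0.3,0,0,0, 0,0.15,10,0.3,0,0,0, 255,0.15,10,0.3,0,0,0, 255,0.15,10,0.3,0,0,0, 255,0.15,10,0.3,0,0,0, 255,0.15,10,0.3,0,0,0, 255,0.15,10,0.3,0,0,0]' 50
python3 - <<'E'
from h import *
d,st=grab("wrist","w2.png");print(st["position"],st["width"],st["contact_force"])
d,_=grab("scene");crop(d,200,150,450,330,3,"s2.png")
E
```

```text
clock: 3.0
position: [0.5658, 0.1014, 0.0719]
ee_rot: [0.702, -0.701, 0.09, -0.092]
contact_force: [-1.3, 0.3, 6.4]
width: 0.026
[0.56576749 0.1014423  0.07188942] 0.025977905246418114 [-1.31184372  0.25761089  6.39760851]
```

View pics/w2.png

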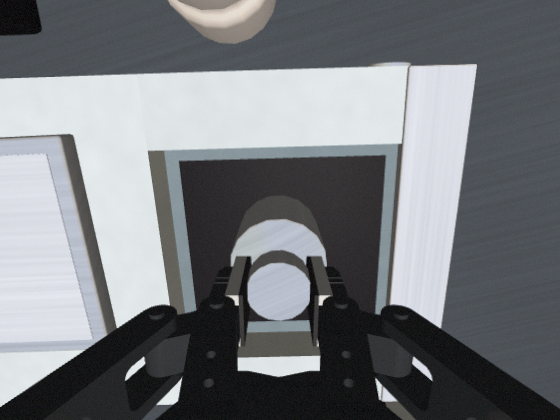

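View pics/s2.png

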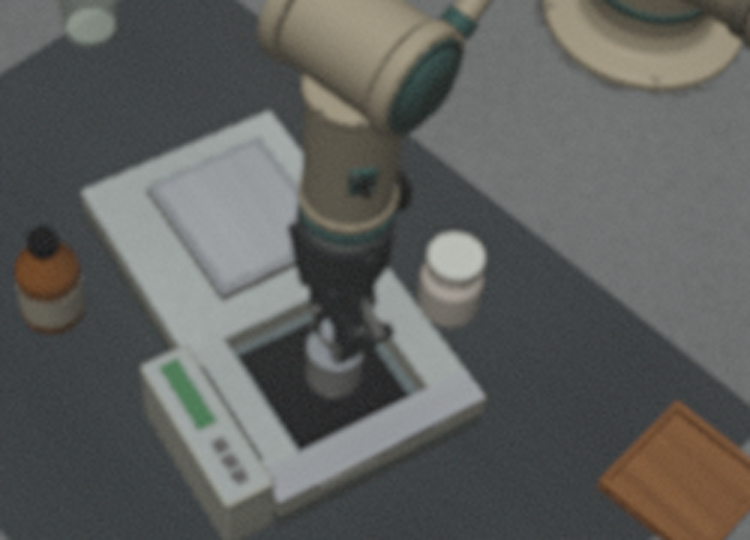

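```bash
python3 -m jog '[255,0,-0.5,0,0,0,0, 255,0,-2,0,0,0,0, 255,0,-4.5,0,0,0,0, 255,0,-7.5,0,0,0,0, 255,0,-10,0,0,0,0, 255,0,-11,0,0,0,0, 255,0,-11,0,0,0,0]'
python3 - <<'E'
from h import *
d,st=grab("wrist","w3.png");print(st["position"],st["width"],st["contact_force"])
go([.410,.3764,st["position"][2]],st)
E
```

```text
clock: 3.98
position: [0.5651, 0.1013, 0.1807]
ee_rot: [0.701, -0.701, 0.091, -0.091]
contact_force: [-1.1, 0.5, -5.4]
width: 0.0261
[0.56512936 0.10133698 0.18072302] 0.026054482705667174 [-1.10339228  0.48372206 -5.44094324]
shift cm tool [-2.201e+01 -1.000e-02  2.264e+01]
```

View pics/w3.png

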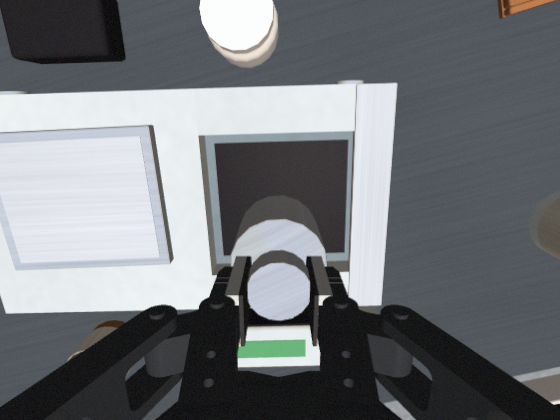

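The weight is held upright and clear of the well, so I'll carry it to the tray.

```bash
python3 -m jog '[255,-1,0,1,0,0,0, 255,-3,0,3.1,0,0,0, 255,-5.5,0,5.7,0,0,0, 255,-8.5,0,8.7,0,0,0, 255,-11.5,0,11.8,0,0,0, 255,-14.5,0,14.9,0,0,0, 255,-17.5,0,18,0,0,0, 255,-20,0,20.6,0,0,0, 255,-21.5,0,22.1,0,0,0, 255,-22,0,22.6,0,0,0, 255,-22,0,22.6,0,0,0, 255,-22,0,22.6,0,0,0]'
python3 - <<'E'
from h import *
d,st=grab("wrist","w4.png");print(st["position"],st["width"])
d,_=grab("top");crop(d,120,130,400,270,2.8,"t4.png")
E
```

```text
clock: 5.52
position: [0.4102, 0.3751, 0.18]
ee_rot: [-0.701, 0.701, -0.091, 0.091]
contact_force: [0.0, 1.0, -4.2]
width: 0.0257
[0.41017683 0.37514142 0.18004955] 0.025661015862505875
```

View pics/w4.png

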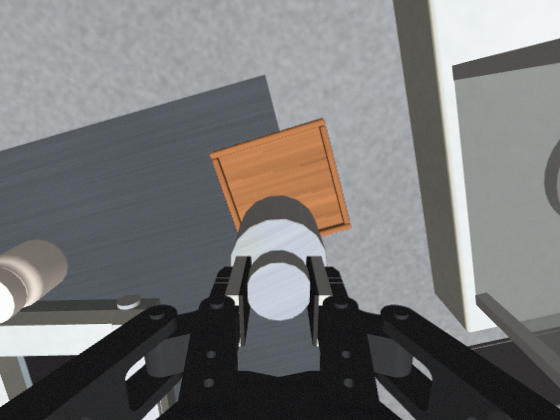

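View pics/t4.png

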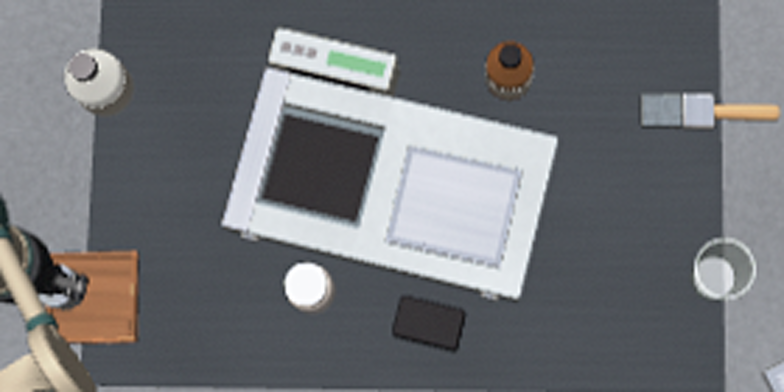

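Run:
```python
from h import *
st=get_state();w=get_image("wrist")
p=onz(w,[[211,154],[324,120],[350,227]],.016,st);print(p,(p[0]+p[2])/2,np.linalg.norm(np.diff(p,axis=0),axis=1))
```

```text
[[0.36088363 0.32390652 0.016     ]
 [0.35791756 0.43104733 0.016     ]
 [0.46380673 0.43385212 0.016     ]] [0.41234518 0.37887932 0.016     ] [0.10718186 0.10592632]
```

```bash
python3 -m jog '[255,0,2,0.3,0,0,0, 255,0,5,0.3,0,0,0, 255,0,8,0.3,0,0,0, 255,0,10.5,0.3,0,0,0, 255,0,11.7,0.3,0,0,0, 255,0,12,0.3,0,0,0, 255,0,12.2,0.3,0,0,0, 255,0,12.2,0.3,0,0,0]'
```

```text
clock: 6.68
position: [0.4112, 0.3793, 0.0592]
ee_rot: [0.702, -0.701, 0.09, -0.091]
contact_force: [0.2, -0.3, -4.6]
width: 0.0259
```

```bash
python3 -m jog '[255,0,0.15,0,0,0,0, 255,0,0.25,0,0,0,0, 255,0,0.25,0,0,0,0]'
```

```text
clock: 7.05
position: [0.4107, 0.379, 0.056]
ee_rot: [0.701, -0.701, 0.091, -0.091]
contact_force: [0.5, 0.3, -4.0]
width: 0.026
```

```bash
python3 -m jog '[255,0,0.1,0,0,0,0, 255,0,0.2,0,0,0,0, 255,0,0.2,0,0,0,0]'
python3 - <<'E'
from h import *
d,st=grab("scene");crop(d,330,230,530,380,4,"s5.png")
E
```

```text
clock: 7.42
position: [0.4108, 0.379, 0.0559]
ee_rot: [0.702, -0.701, 0.091, -0.091]
contact_force: [-3.1, -1.5, 9.8]
width: 0.0259
```

View pics/s5.png

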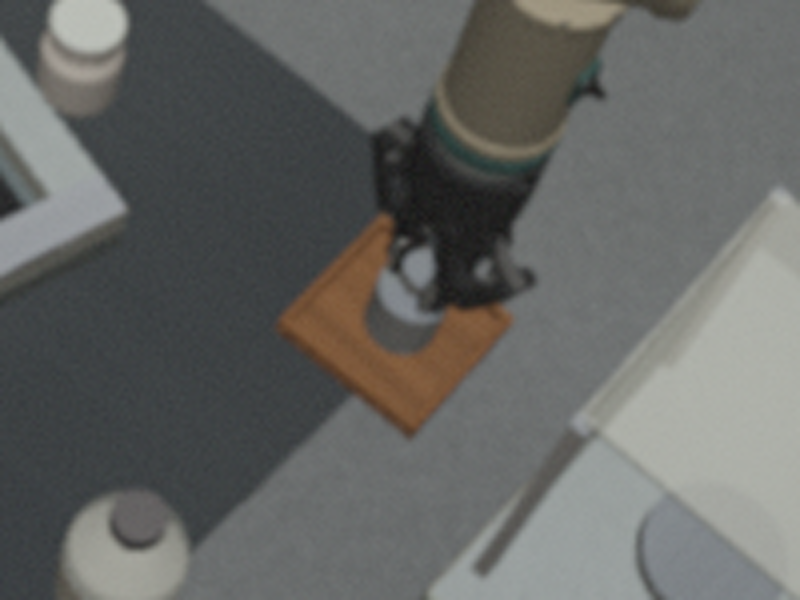

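The foot touches the tray floor, with 10 N upward. Releasing.

```bash
python3 -m jog '[255,0,-0.15,0,0,0,0, 200,0,-0.15,0,0,0,0, 150,0,-0.15,0,0,0,0, 80,0,-0.15,0,0,0,0, 0,0,-0.15,0,0,0,0, 0,0,-0.15,0,0,0,0, 0,0,-3,0,0,0,0, 0,0,-8,0,0,0,0, 0,0,-13,0,0,0,0, 0,0,-13,0,0,0,0]'
python3 - <<'E'
from h import *
d,st=grab("wrist","w6.png")
print(onz(d,[[0,0]],.077,st)[0], st["position"])
E
```

```text
clock: 8.72
position: [0.4131, 0.3807, 0.1883]
ee_rot: [0.704, -0.699, 0.088, -0.093]
contact_force: [0.2, 0.1, 0.1]
width: 0.0853
[0.22700434 0.23789811 0.077     ] [0.41311833 0.38065013 0.18832906]
```

View pics/w6.png

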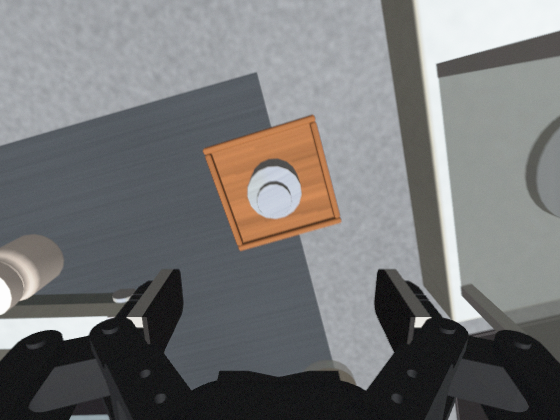

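Weight upright near the tray centre: knob (274,199), tray centre (272,183). Next is the pan, so I go to the robot-side strip of deck beside it.

```bash
cat >> bal.py <<'E'
def plan(bx,by,z,axis=None):
    # shift (cm) & yaw units about tool y so that jaw axis matches balance axis ('x' or 'y')
    st=get_state();R=toolR(st);w=tow([bx,by])[0];go([w[0],w[1],z],st)
    print("now bal",(tob(st["position"])*1e3).round(1),"z",st["position"][2]*1e3)
    ux=np.array([c,s,0]);uy=np.array([-s,c,0])
    for n,u in(("x",ux),("-x",-ux),("y",uy),("-y",-uy)):
        t=R.T@u;print("jaw",n,"ry units",(np.degrees(np.arctan2(t[0],t[2]))/8).round(2))
    print("tilt, tool y world",R[:,1].round(4))
E
python3 - <<'E'
from bal import *
plan(-.104,.088,.15)
E
```

```text
shift cm tool [ 14.34   3.47 -40.08]
now bal [[301.1 218.4]] z 185.73922509840185
jaw x ry units -0.23
jaw -x ry units 22.27
jaw y ry units -11.48
jaw -y ry units 11.02
tilt, tool y world [ 0.0037  0.0027 -1.    ]
```

```bash
python3 -m jog '[0,1.4,0,-4,0,0,0, 0,3,0,-8.5,0,0,0, 0,5,0,-14,0,-0.2,0, 0,7,0.5,-19.5,0,-0.2,0, 0,9,1,-25,0,-0.2,0, 0,11,2,-30.5,0,-0.2,0, 0,13,3,-36,0,-0.2,0, 0,14.3,3.5,-40,0,-0.2,0, 0,14.3,3.5,-40,0,-0.2,0, 0,14.3,3.5,-40,0,-0.2,0]'
python3 - <<'E'
from bal import *
d,st=grab("wrist","w7.png")
plan(-.104,.088,.075)
E
```

```text
clock: 10.02
position: [0.4459, -0.0437, 0.1477]
ee_rot: [0.703, -0.702, 0.082, -0.08]
contact_force: [0.1, 0.1, -0.3]
width: 0.0856
shift cm tool [ 0.25  7.3  -0.06]
now bal [[-103.4   90.3]] z 148.01460175546643
jaw x ry units -0.03
jaw -x ry units 22.47
jaw y ry units -11.28
jaw -y ry units 11.22
tilt, tool y world [-0.0019  0.0012 -1.    ]
```

View pics/w7.png

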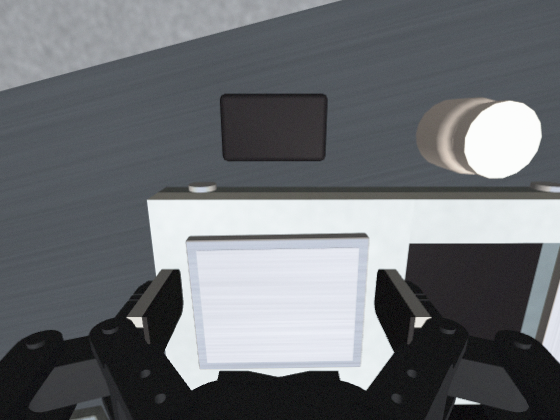

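Run:
```python
from bal import *
st=get_state();w=get_image("wrist");print((tob(onz(w,[[187,241],[368,239],[365,366],[197,369]],.058,st))*1e3).round(1).tolist())
print((tob(onz(w,[[149,199],[405,199],[408,243],[402,299]],.046,st))*1e3).round(1).tolist())
```

```text
[[-172.7, 69.8], [-36.0, 70.9], [-29.5, -46.5], [-174.2, -48.9]]
[[-202.4, 99.5], [-6.6, 98.8], [-0.3, 62.5], [0.4, 11.6]]
```

```bash
python3 -m jog '[0,0.2,4,-0.1,0,0,0, 0,0.2,7.5,-0.1,0,0,0, 0,0.2,9.2,-0.1,0,0,0, 0,0.2,9.8,-0.1,0,0,0, 0,0.2,9.8,-0.1,0,0,0]'; python3 -m jog '[0,0,0.3,0,0,0,0, 0,0,0.3,0,0,0,0]';python3 -m jog '[0,0,0.2,0,0,0,0, 0,0,0.2,0,0,0,0]'
```

```text
clock: 10.75
position: [0.4488, -0.0451, 0.0509]
ee_rot: [0.703, -0.702, 0.081, -0.081]
contact_force: [-0.0, 0.8, -0.0]
width: 0.0852
clock: 11.0
position: [0.4491, -0.0458, 0.0483]
ee_rot: [-0.702, 0.702, -0.081, 0.081]
contact_force: [-0.5, -0.5, 0.4]
width: 0.0852
clock: 11.25
position: [0.4486, -0.0459, 0.0458]
ee_rot: [0.702, -0.702, 0.081, -0.081]
contact_force: [0.8, 0.4, -0.3]
width: 0.0856
```

Run:
```python
from bal import *
d,st=grab("wrist","w8.png");print(st["position"],tob(st["position"]),st["contact_force"])
d,_=grab("scene");crop(d,230,150,370,255,5,"s8.png")
```

```text
[ 0.44864572 -0.04586071  0.04583011] [[-0.10531892  0.08734634]] [ 0.80005245  0.37235456 -0.30469802]
```

View pics/w8.png

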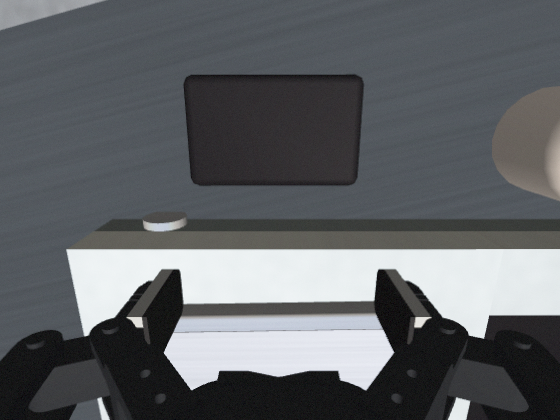

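View pics/s8.png

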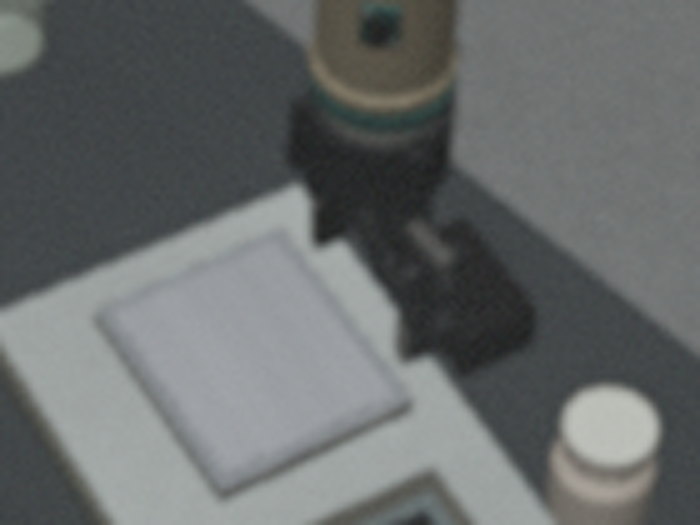

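```bash
python3 -m jog '[0,0,0.6,0,0,0,0, 0,0,0.8,0,0,0,0, 0,0,0.8,0,0,0,0]'; python3 -m jog '[0,0,0.2,0,0,0,0, 0,0,0.2,0,0,0,0]';python3 -m jog '[0,0,0.2,0,0,0,0, 0,0,0.2,0,0,0,0]'
```

```text
clock: 11.72
position: [0.4484, -0.0457, 0.0374]
ee_rot: [0.703, -0.702, 0.081, -0.081]
contact_force: [-0.7, -0.0, 0.3]
width: 0.0857
clock: 11.98
position: [0.4486, -0.0458, 0.0357]
ee_rot: [0.702, -0.702, 0.081, -0.081]
contact_force: [0.4, 0.5, 0.6]
width: 0.0858
clock: 12.22
position: [0.4486, -0.0458, 0.0337]
ee_rot: [0.702, -0.702, 0.081, -0.081]
contact_force: [-0.0, -0.4, 0.2]
width: 0.0856
```

```bash
python3 -m jog '[0,0,-0.2,0,0,0,0, 0,0.3,-0.2,0,0,0,0, 0,0.6,-0.2,0,0,0,0, 0,0.8,-0.2,0,0,0,0, 0,1.0,-0.2,0,0,0,0, 0,1.2,-0.2,0,0,0,0, 0,1.35,-0.2,0,0,0,0, 0,1.45,-0.2,0,0,0,0, 0,1.45,-0.2,0,0,0,0]'
python3 - <<'E'
from bal import *
d,st=grab("wrist","w9.png");print(st["position"],tob(st["position"]),st["contact_force"])
d,_=grab("top");crop(d,190,130,330,235,5,"t9.png")
d,_=grab("scene");crop(d,230,150,370,255,5,"s9.png")
E
```

```text
clock: 13.35
position: [0.4632, -0.0493, 0.0358]
ee_rot: [-0.702, 0.702, -0.081, 0.081]
contact_force: [-1.2, -0.4, -1.2]
width: 0.0854
[ 0.46322361 -0.04927825  0.03580218] [[-0.10539568  0.07237341]] [-1.17186359 -0.36287788 -1.20907168]
```

View pics/w9.png

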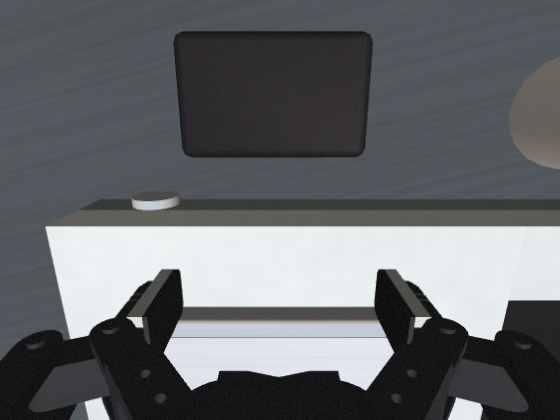

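View pics/s9.png

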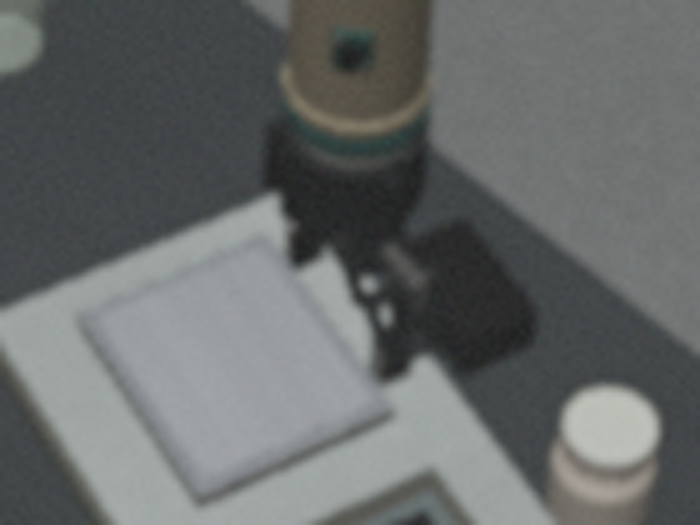

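View pics/t9.png

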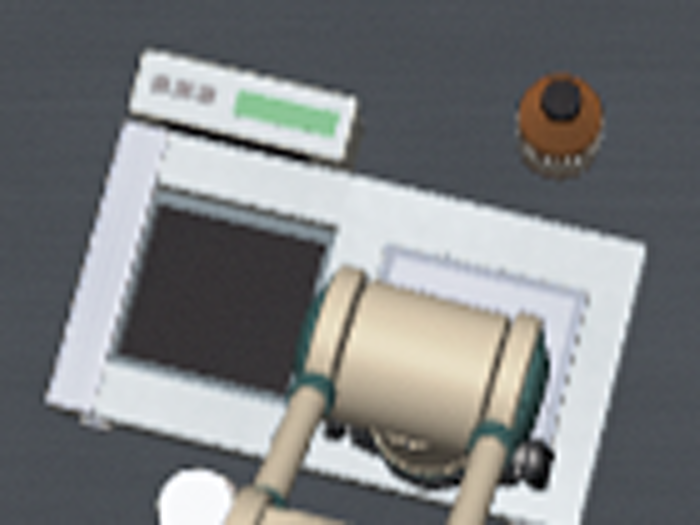

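Run:
```python
from bal import *
st=get_state();w=get_image("wrist");g=cv2.GaussianBlur(cv2.cvtColor(w["color"],cv2.COLOR_BGR2GRAY),(1,5),0).astype(float)
for u in(200,240,280,320,360):
    col=g[:,u];dd=np.diff(col);e1=290+np.argmin(dd[290:315]);e2=312+np.argmax(dd[312:330]);e3=215+np.argmax(dd[215:240])
    print(u,e1,e2,e3,(tob(onz(w,[[u,e1+.5]],.046,st))*1e3).round(1),(tob(onz(w,[[u,e2+.5]],.058,st))*1e3).round(1),(tob(onz(w,[[u,e3+.5]],.046,st))*1e3).round(1))
sc,_=grab("scene")
S=lambda *p:np.array(p)/5+[230,150]-.4
print((tob(onz(sc,S([77,318],[200,500],[395,408]),.058))*1e3).round(1),(tob(onz(sc,S([0,308],[430,470]),.046))*1e3).round(1))
```

```text
200 306 319 225 [[-141.8   60.3]] [[-139.    61.9]] [[-138.8   99.8]]
240 306 320 225 [[-123.4   60.3]] [[-122.1   61.3]] [[-121.9   99.7]]
280 306 320 225 [[-105.1   60.2]] [[-105.1   61.3]] [[-105.    99.6]]
320 306 320 225 [[-86.7  60.1]] [[-88.2  61.2]] [[-88.1  99.6]]
360 306 319 225 [[-68.3  60. ]] [[-71.3  61.6]] [[-71.1  99.5]]
[[-172.8  -59.5]
 [ -34.4  -59. ]
 [ -35.2   60. ]] [[-208.8  -89.7]
 [   1.5   60. ]]
```

Pan side measures y=60.5 mm with yaw near 0, so it is centred. Next I raise the tool, turn 90 degrees and go behind the pan.

```bash
python3 -m jog '[0,-0.5,0,0,0,0,0, 0,-0.5,-3,0,0,0,0, 0,1,-6,-2,0,1.2,0, 0,3,-7,-4,0,2.5,0, 0,5,-7,-6,0,3.8,0, 0,7.2,-7,-8.4,0,5.1,0, 0,7.2,-7,-8.4,0,6.4,0, 0,7.2,-7,-8.4,0,7.7,0, 0,7.2,-7,-8.4,0,9,0, 0,7.2,-7,-8.4,0,10.2,0, 0,7.2,-7,-8.4,0,11.2,0, 0,7.2,-7,-8.4,0,11.2,0]'
python3 - <<'E'
from bal import *
d,st=grab("wrist","w10.png");print(st["qpos"])
plan(-.190,0.0,.036)
E
```

```text
clock: 15.1
position: [0.5139, -0.1474, 0.106]
ee_rot: [-0.442, 0.442, -0.552, 0.552]
contact_force: [-0.5, 0.2, 0.7]
width: 0.0855
[-4.09509102e-01  3.17532772e-01  1.78191039e+00  1.19514907e-04
  1.04129877e+00 -1.88323044e-01]
shift cm tool [0.03 6.99 0.11]
now bal [[-189.7    1.1]] z 105.93033369896865
jaw x ry units -11.22
jaw -x ry units 11.28
jaw y ry units -22.47
jaw -y ry units 0.03
tilt, tool y world [ 6.e-04 -2.e-04 -1.e+00]
```

View pics/w10.png

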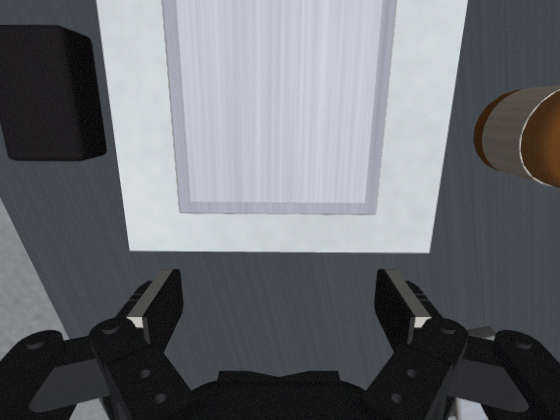

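Run:
```python
from bal import *
st=get_state();w=get_image("wrist")
print((tob(onz(w,[[179,213],[376,213],[165,0],[395,0]],.058,st))*1e3).round(1).tolist(),(tob(onz(w,[[131,250],[429,253]],.046,st))*1e3).round(1).tolist())
```

```text
[[-175.2, 60.1], [-174.5, -58.5], [-62.7, 58.1], [-62.0, -57.9]] [[-204.9, 97.9], [-206.0, -100.3]]
```

```bash
python3 -m jog '[0,0,3,0.1,0,0,0, 0,0,6,0.1,0,0,0, 0,0,6.9,0.1,0,0,0, 0,0,6.9,0.1,0,0,0, 0,-0.4,6.9,0.1,0,0,0, 0,-1,6.9,0.1,0,0,0, 0,-2,6.9,0.1,0,0,0, 0,-3,6.9,0.1,0,0,0, 0,-4,6.9,0.1,0,0,0, 0,-5,6.9,0.1,0,0,0, 0,-5.5,6.9,0.1,0,0,0, 0,-5.5,6.9,0.1,0,0,0]'
python3 - <<'E'
from bal import *
d,st=grab("wrist","w11.png");print(tob(st["position"]),st["position"],st["contact_force"])
E
```

```text
clock: 16.7
position: [0.5267, -0.0926, 0.0364]
ee_rot: [0.441, -0.441, 0.553, -0.552]
contact_force: [0.3, -0.8, -0.3]
width: 0.0856
[[-0.13341695  0.0008766 ]] [ 0.52666018 -0.09255397  0.03638011] [ 0.25232853 -0.84798349 -0.32243118]
```

View pics/w11.png

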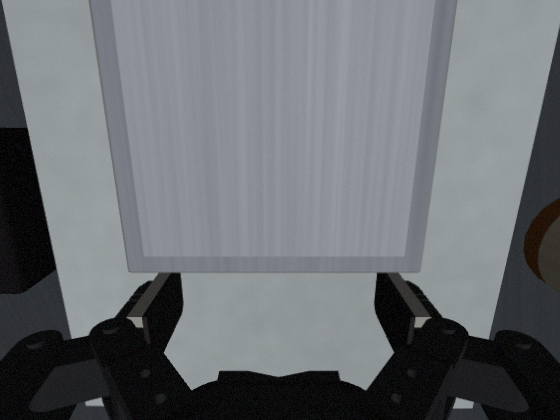

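Run:
```python
from bal import *
st=get_state();w=get_image("wrist")
print((tob(onz(w,[[130,271],[421,271],[91,0],[457,0]],.058,st))*1e3).round(1).tolist(),(tob(onz(w,[[5,0],[60,271]],.046,st))*1e3).round(1).tolist(),(tob(onz(w,[[560,0],[500,271]],.046,st))*1e3).round(1).tolist())
```

```text
[[-121.6, 60.2], [-121.2, -57.1], [-25.6, 60.6], [-25.4, -56.5]] [[-22.2, 97.2], [-127.9, 97.5]] [[-21.7, -98.6], [-127.3, -98.1]]
```

Run:
```python
from bal import *
d,_=grab("top");crop(d,190,130,330,235,5,"t12.png")
d,_=grab("scene");crop(d,240,210,380,315,5,"s12.png")
```

```text
(no output)
```

View pics/t12.png

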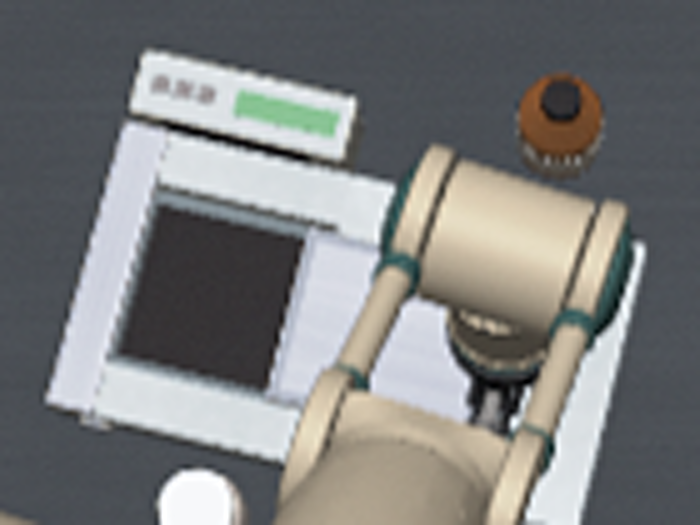

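View pics/s12.png

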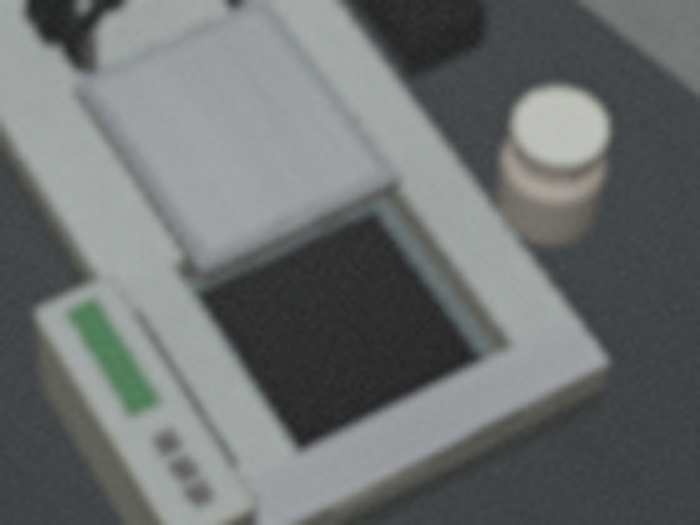

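Run:
```python
from bal import *
sc,_=grab("scene");top,_=grab("top")
S=lambda *p:np.array(p)/5+[240,210]-.4
print("pan",(tob(onz(sc,S([200,273],[398,184],[80,90]),.058))*1e3).round(1).tolist(),"well",(tob(onz(sc,S([185,267],[297,447],[508,347]),.046))*1e3).round(1).tolist())
T=lambda *p:np.array(p)/5+[190,130]-.4
print("top pan",(tob(onz(top,T([307,230],[270,395]),.058))*1e3).round(1).tolist(),"well",(tob(onz(top,T([335,226],[160,187],[115,356]),.046))*1e3).round(1).tolist())
```

```text
pan [[17.5, -58.6], [20.5, 58.5], [-115.2, -57.2]] well [[3.8, -59.7], [123.1, -63.4], [126.5, 58.8]]
top pan [[17.5, -52.9], [13.8, 61.3]] well [[1.4, -62.4], [123.6, -61.1], [123.2, 58.5]]
```

The views agree that the pan sits about 2 mm to +y of the well's centre, against 4 mm of play. I'll nudge it 2 mm from the side again before tipping it.

```bash
python3 -m jog '[0,0.5,0,0,0,0,0, 0,0.5,-3,0,0,0,0, 0,-1,-6,-1,0,-1.2,0, 0,-3,-7,-3,0,-2.5,0, 0,-5,-7,-5,0,-3.8,0, 0,-7.5,-7,-7.5,0,-5.1,0, 0,-7.5,-7,-8.5,0,-6.4,0, 0,-7.5,-7,-8.5,0,-7.7,0, 0,-7.5,-7,-8.5,0,-9,0, 0,-7.5,-7,-8.5,0,-10.2,0, 0,-7.5,-7,-8.5,0,-11.2,0, 0,-7.5,-7,-8.5,0,-11.2,0]'
python3 - <<'E'
from bal import *
d,st=grab("wrist","w13.png")
plan(-.058,0.086,.036)
E
```

```text
clock: 18.5
position: [0.4605, -0.0022, 0.1068]
ee_rot: [0.702, -0.702, 0.082, -0.082]
contact_force: [0.4, -0.6, 0.6]
width: 0.0852
shift cm tool [-0.05  7.08  0.21]
now bal [[-60.1  85.5]] z 106.7839170295449
jaw x ry units -0.05
jaw -x ry units 22.45
jaw y ry units -11.3
jaw -y ry units 11.2
tilt, tool y world [-0.e+00  2.e-04 -1.e+00]
```

View pics/w13.png

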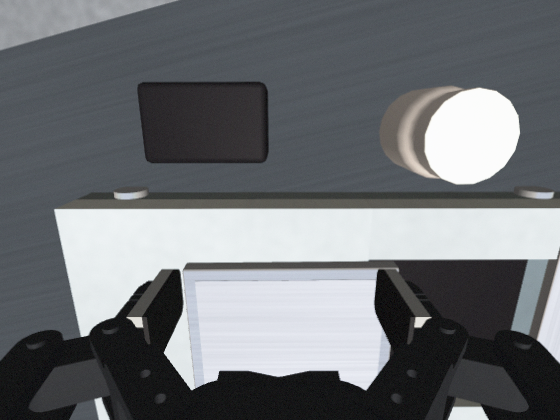

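Run:
```python
from bal import *
st=get_state();w=get_image("wrist");crop(w,170,240,560,300,2,"w13c.png")
print((tob(onz(w,[[450,260],[500,260],[280,263]],.046,st))*1e3).round(1).tolist(),(tob(onz(w,[[280,269]],.058,st))*1e3).round(1),(tob(onz(w,[[280,208]],.046,st))*1e3).round(1))
```

```text
[[55.3, 62.0], [89.2, 61.7], [-59.4, 60.6]] [[-59.5  62.3]] [[-59.2  99.3]]
```

View pics/w13c.png

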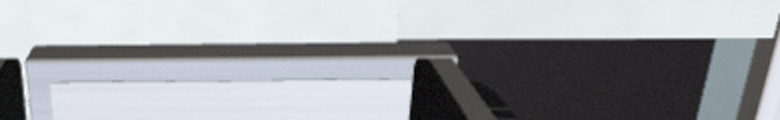

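The gap to the well's wall on this side is only about 1.7 mm, so the nudge goes ahead.

```bash
python3 -m jog '[0,0,3,0.2,0,0,0, 0,0,6,0.2,0,0,0, 0,0,7,0.2,0,0,0, 0,0.4,7,0.2,0,0,0, 0,0.8,7,0.2,0,0,0, 0,1.1,7,0.2,0,0,0, 0,1.3,7,0.2,0,0,0, 0,1.45,7,0.2,0,0,0, 0,1.55,7,0.2,0,0,0, 0,1.55,7,0.2,0,0,0]'
python3 - <<'E'
from bal import *
d,st=grab("wrist","w14.png");print(tob(st["position"]),st["position"])
E
python3 -m jog '[0,-0.5,0,0,0,0,0, 0,-1.5,-3,0,0,0,0, 0,-1.55,-7,0,0,0,0, 0,-1.55,-7,0,0,0,0]'
python3 - <<'E'
from bal import *
w,st=grab("wrist");crop(w,170,190,560,300,2,"w14c.png");print(tob(st["position"]))
E
```

```text
clock: 19.85
position: [0.4757, -0.0035, 0.0367]
ee_rot: [0.702, -0.702, 0.081, -0.081]
contact_force: [-4.4, 0.8, 3.8]
width: 0.0851
[[-0.0579998   0.07038699]] [ 0.47574103 -0.00352205  0.03674774]
clock: 20.4
position: [0.465, -0.0007, 0.1098]
ee_rot: [-0.702, 0.703, -0.077, 0.085]
contact_force: [-0.0, -0.0, -0.9]
width: 0.0855
[[-0.05765988  0.08144855]]
```

View pics/w14c.png

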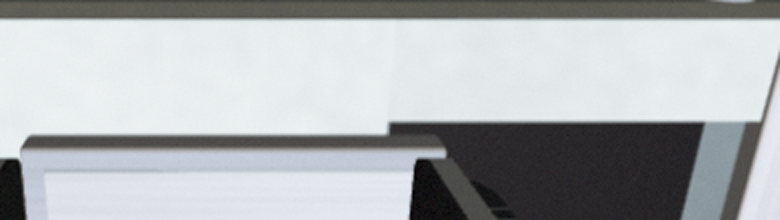

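The gap now reads about 4.5 mm where 4 is ideal. Going back behind the pan.

```bash
python3 -m jog '[0,0,0,-1,0,0,0, 0,2,0,-3,0,1.3,0, 0,4,0,-5,0,2.6,0, 0,6,0,-7,0,3.9,0, 0,8.5,0,-8.5,0,5.2,0, 0,8.5,0,-8.5,0,6.5,0, 0,8.5,0,-8.5,0,7.8,0, 0,8.5,0,-8.5,0,9.1,0, 0,8.5,0,-8.5,0,10.3,0, 0,8.5,0,-8.5,0,11.2,0, 0,8.5,0,-8.5,0,11.2,0]'
python3 - <<'E'
from bal import *
plan(-.142,-0.001,.036)
E
```

```text
clock: 21.82
position: [0.5237, -0.1026, 0.1054]
ee_rot: [0.441, -0.442, 0.553, -0.552]
contact_force: [-0.7, 0.7, -0.8]
width: 0.0854
shift cm tool [-0.19  6.94  0.27]
now bal [[-143.9    1.5]] z 105.41778012353662
jaw x ry units -11.23
jaw -x ry units 11.27
jaw y ry units -22.48
jaw -y ry units 0.02
tilt, tool y world [-2.1e-03  5.0e-04 -1.0e+00]
```

```bash
python3 -m jog '[0,0,3,0.25,0,0,0, 0,0,6,0.25,0,0,0, 0,0,6.9,0.25,0,0,0, 0,-0.8,6.9,0.25,0,0,0, 0,-1.6,6.9,0.25,0,0,0, 0,-2.5,6.9,0.25,0,0,0, 0,-3.4,6.9,0.25,0,0,0, 0,-4.3,6.9,0.25,0,0,0, 0,-5,6.9,0.25,0,0,0, 0,-5.6,6.9,0.25,0,0,0, 0,-6,6.9,0.25,0,0,0, 0,-6,6.9,0.25,0,0,0]'
python3 - <<'E'
from bal import *
d,st=grab("wrist","w15.png");print(tob(st["position"]),st["position"][2])
d,_=grab("scene");crop(d,240,200,380,305,5,"s15.png")
E
```

```text
clock: 23.32
position: [0.5403, -0.0436, 0.0377]
ee_rot: [0.442, -0.441, 0.553, -0.552]
contact_force: [0.2, -1.9, 0.7]
width: 0.0857
[[-0.08260418 -0.00152712]] 0.03769531243803574
```

View pics/w15.png

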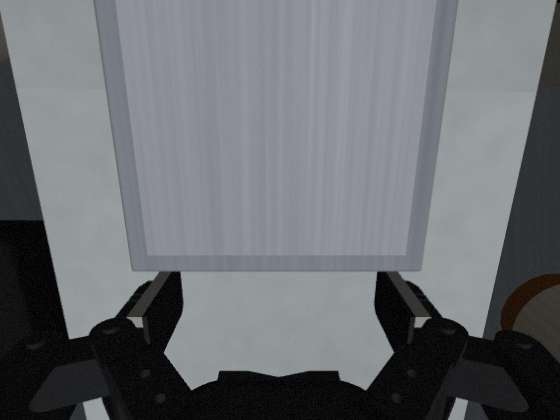

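View pics/s15.png

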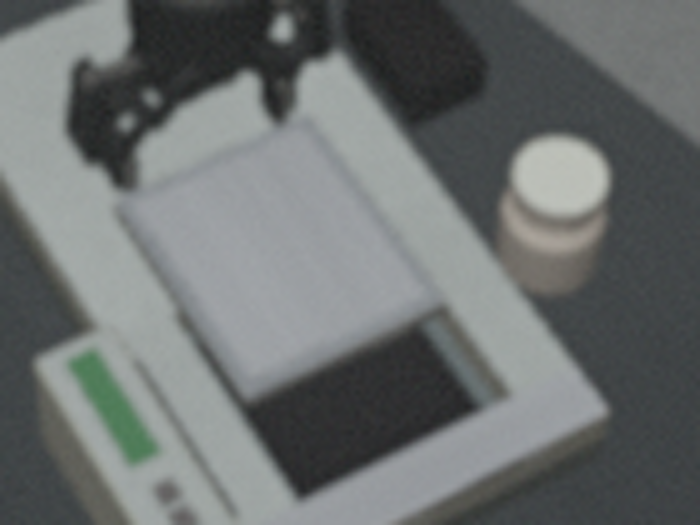

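Pan straight, its middle at about -1 mm. Pushing it over the edge slowly.

```bash
python3 -m jog '[0,-0.3,0,0,0,0,0, 0,-0.6,0,0,0,0,0, 0,-0.9,0,0,0,0,0, 0,-1.2,0,0,0,0,0, 0,-1.5,0,0,0,0,0, 0,-1.8,0,0,0,0,0, 0,-2.1,0,0,0,0,0, 0,-2.4,0,0,0,0,0, 0,-2.4,0,0,0,0,0]'
python3 - <<'E'
from bal import *
d,st=grab("wrist","w16.png");print(tob(st["position"]),st["position"][2])
d,_=grab("scene");crop(d,240,200,380,305,5,"s16.png")
E
```

```text
clock: 24.55
position: [0.5456, -0.0198, 0.0377]
ee_rot: [0.442, -0.441, 0.553, -0.552]
contact_force: [0.2, 0.3, -0.2]
width: 0.0853
[[-0.05828525 -0.00137042]] 0.0376997160912627
```

View pics/w16.png

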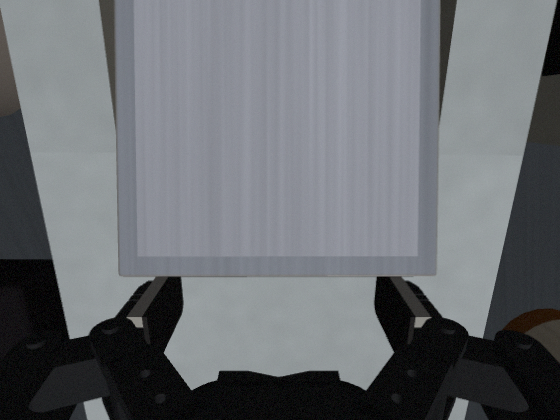

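View pics/s16.png

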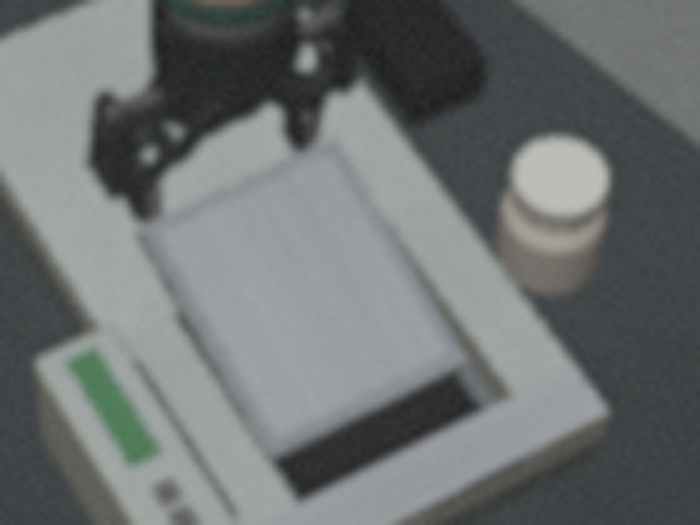

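The pan has tipped and its nose is between the well walls. I keep pushing.

```bash
python3 -m jog '[0,-0.5,0,0,0,0,0, 0,-1,0,0,0,0,0, 0,-1.5,0,0,0,0,0, 0,-2,0,0,0,0,0, 0,-2.5,0,0,0,0,0, 0,-2.5,0,0,0,0,0]'
python3 - <<'E'
from bal import *
d,st=grab("wrist","w17.png");print(tob(st["position"]),st["position"][2])
d,_=grab("scene");crop(d,240,200,380,305,5,"s17.png")
E
```

```text
clock: 25.4
position: [0.5513, 0.0043, 0.0379]
ee_rot: [0.442, -0.441, 0.553, -0.552]
contact_force: [-0.7, 0.2, 0.4]
width: 0.0853
[[-0.03348451 -0.00148092]] 0.03791443290781646
```

View pics/w17.png

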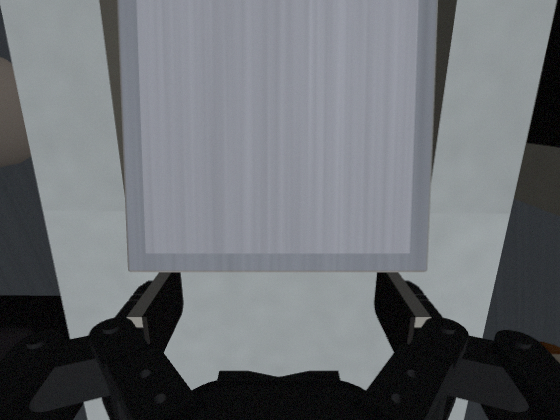

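View pics/s17.png

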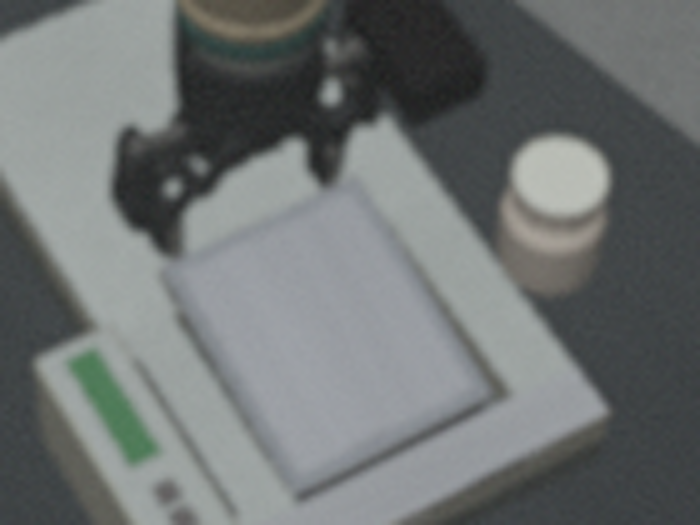

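```bash
python3 -m jog '[0,-0.4,0,0,0,0,0, 0,-0.8,0,0,0,0,0, 0,-1.2,0,0,0,0,0, 0,-1.6,0,0,0,0,0, 0,-2,0,0,0,0,0, 0,-2,0,0,0,0,0]'
python3 - <<'E'
from bal import *
d,st=grab("wrist","w18.png");print(tob(st["position"]),st["position"][2])
d,_=grab("scene");crop(d,240,200,380,305,5,"s18.png")
E
```

```text
clock: 26.25
position: [0.5556, 0.0238, 0.0379]
ee_rot: [0.442, -0.441, 0.553, -0.552]
contact_force: [0.2, -0.5, -0.1]
width: 0.0858
[[-0.01354641 -0.00138779]] 0.03787960282103256
```

View pics/w18.png

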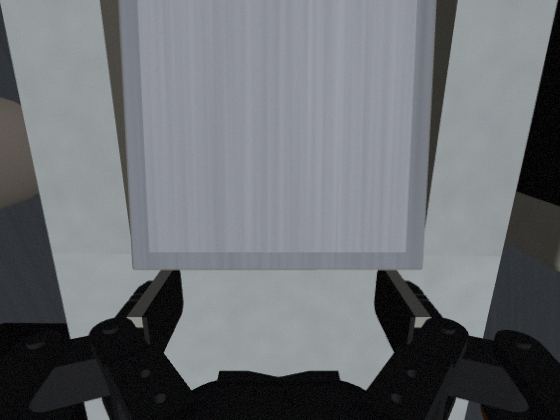

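View pics/s18.png

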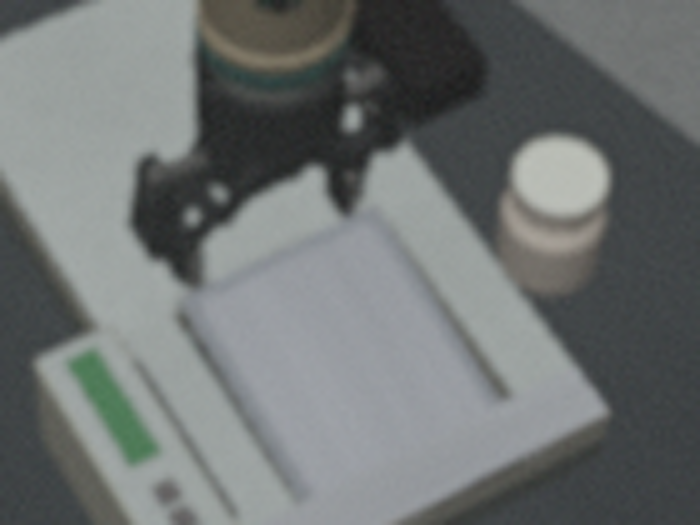

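Nose under the lip, tail at about -2 mm. A few more millimetres should clear the deck edge.

```bash
python3 -m jog '[0,-0.2,0,0,0,0,0, 0,-0.4,0,0,0,0,0, 0,-0.6,0,0,0,0,0, 0,-0.6,0,0,0,0,0]'
python3 - <<'E'
from bal import *
d,st=grab("wrist","w19.png");print(tob(st["position"]),st["position"][2])
d,_=grab("scene");crop(d,240,200,380,305,5,"s19.png")
E
```

```text
clock: 26.85
position: [0.557, 0.0294, 0.0379]
ee_rot: [0.442, -0.441, 0.553, -0.552]
contact_force: [-0.6, 0.2, -0.4]
width: 0.0855
[[-0.00775944 -0.00143187]] 0.0378951393044418
```

View pics/w19.png

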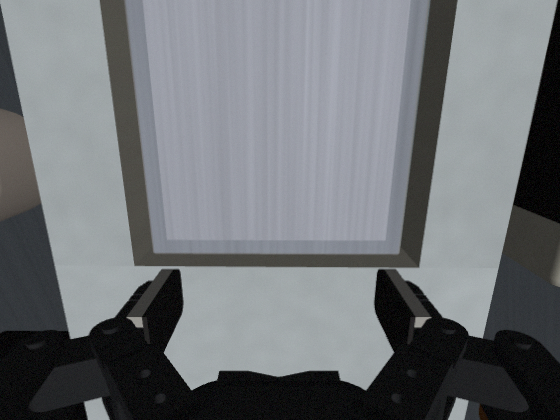

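View pics/s19.png

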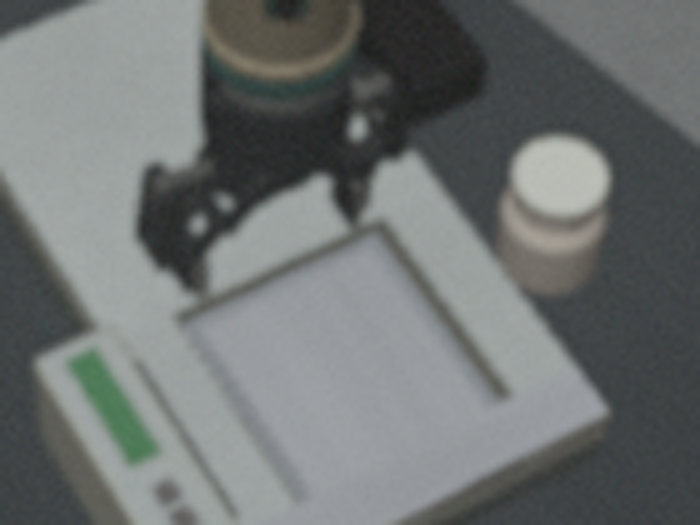

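The pan dropped in level and evenly framed. I'll retreat and verify.

```bash
python3 -m jog '[0,0.5,-1,0,0,0,0, 0,0.5,-5,0,0,0,0, 0,0.5,-9,0,0,0,0, 0,0,-12,0,0,0,0, 0,-1.5,-14,0,0,0,0, 0,-3,-16,0,0,0,0, 0,-3,-16,0,0,0,0, 0,-3,-16,0,0,0,0]'
python3 - <<'E'
from bal import *
w,st=grab("wrist","w20.png");print(tob(st["position"]),st["position"][2])
d,_=grab("scene","s20.png")
d,_=grab("top");crop(d,120,130,400,270,2.8,"t20.png")
E
```

```text
clock: 27.95
position: [0.5627, 0.0577, 0.1973]
ee_rot: [0.441, -0.442, 0.553, -0.552]
contact_force: [-0.1, 0.6, -0.0]
width: 0.0856
[[ 0.02106699 -0.00067042]] 0.19734251817416637
```

View pics/w20.png

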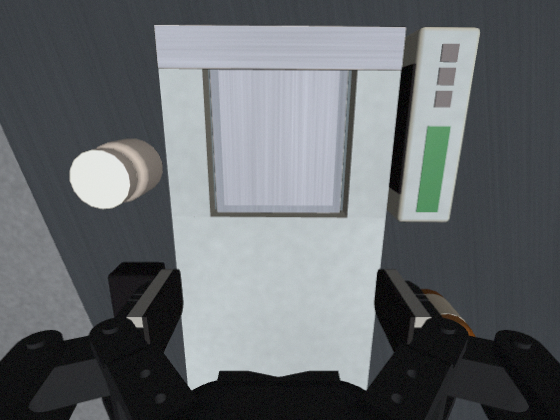

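View pics/s20.png

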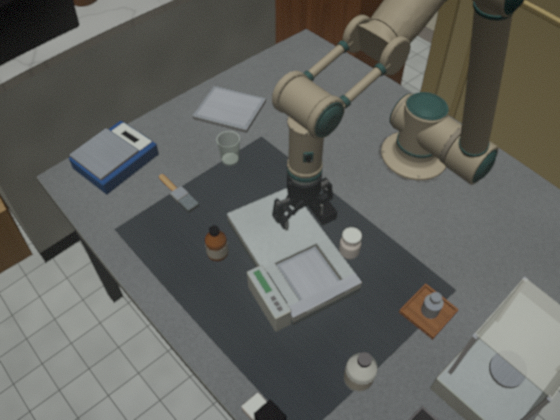

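Run:
```python
from bal import *
w,st=grab("wrist");crop(w,190,50,370,230,4,"w21.png")
```

```text
(no output)
```

View pics/w21.png

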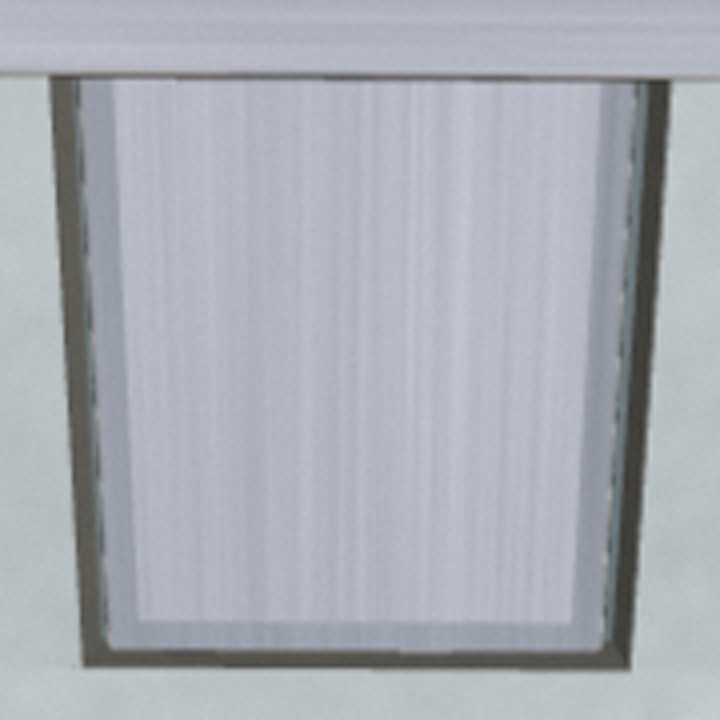

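Run:
```python
from bal import *
w,st=grab("wrist");f=lambda *p:np.array(p)/4+[190,50]-.4
A=f([108,650],[606,650],[82,80],[632,80]);W=f([85,666],[629,668],[52,78],[669,80])
for z in(.034,.046): print(z,(tob(onz(w,A,z,st))*1e3).round(1).tolist())
p=onz(w,A,.034,st);print("widths",np.linalg.norm(p[0]-p[1]),np.linalg.norm(p[2]-p[3]))
print("well",(tob(onz(w,W,.046,st))*1e3).round(1).tolist())
sc,_=grab("scene");crop(sc,330,230,530,380,4,"s21.png")
```

```text
0.034 [[0.5, 58.2], [0.9, -62.0], [128.0, 57.2], [128.3, -60.2]]
0.046 [[4.3, 55.9], [4.6, -59.7], [126.7, 54.9], [127.0, -57.9]]
widths 0.12024396224734442 0.11741124081963306
well [[0.4, 61.4], [0.2, -65.3], [127.1, 61.0], [127.0, -65.5]]
```

View pics/s21.png

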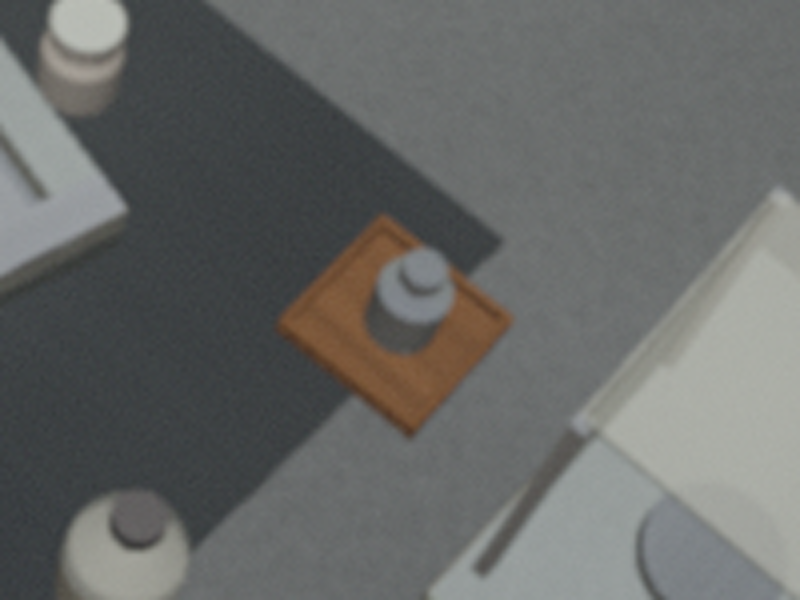

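View pics/t20.png

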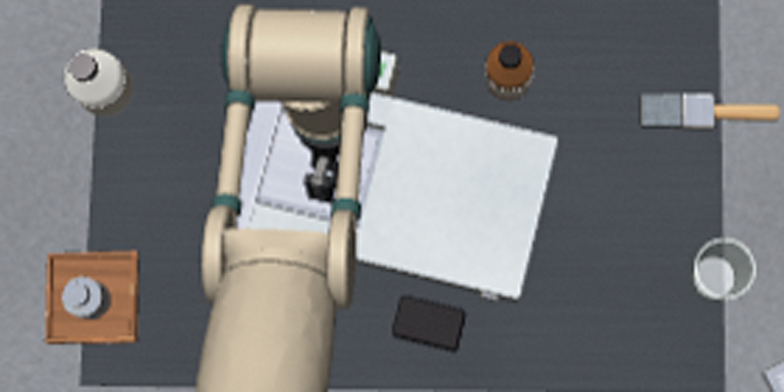

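```bash
python3 -c "
from rig import sign_off;print(sign_off())"
```

```text
the job is handed in; nothing more can be done
None
```

The weight is standing in the wooden tray and the pan is level in the well under the lip; I handed the job in at about 28 s of the 72 s allowed. `sign_off()` gives no verdict, so this rests on my own measurements.

**Weight:** I gripped it by the knob, lifted it out of the well and set it down in the tray. The last pictures show it upright near the tray's centre.

**Pan:**
1. I pushed it sideways to the centre line. A closer look showed it about 2 mm off, so I nudged it a second time.
2. I pushed it from behind with both fingertips until it tipped nose-down, went under the lip and dropped in. It did not need pressing down.

**Last checks:**
- **Pan width:** the tail edge measured 120.2 mm wide at a height of 34 mm, which fits the pan lying on the well floor. The pan looked narrow near the lip (117 mm), but the well looked narrow there too, so I put that down to picking the edges in the picture.
- **Pan position:** the tail edge was at balance x of about 0.5 to 1 mm, so the middle is near 71 mm. It sat centred between the side walls.
- **Other things:** none of the bystanders visibly moved, and the gripper was about 0.2 m above the bench, touching nothing.

One disagreement along the way: the views differed by up to 2 mm on the pan's sideways position. I settled it by measuring the gap to the well wall directly.

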